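# Clear the masher and lid the dish

## Robot

A 6-joint arm with a two-finger parallel gripper is mounted at the origin on the work surface. World frame = base frame: x ahead of the robot, y to its left, z up, the work surface at z = 0. Lengths are in mm, angles in rad, forces in N, time in s.
With the tool pointing down it reaches from about 275 to 825 mm from the base axis. Payload 5.2 kg.
Tool frame: the origin (TCP) lies midway between the tips of the shut fingers; the grasp point (between the pads) lies 19 mm behind it (grasp_offset is the distance from the TCP to the grasp point, in mm); z points along the fingers, y is the line along which they close (so a half turn about z gives the same grasp; the last joint's range is limited). The gripper opens to 93 mm and grips with 3 to 60 N. Pads are 15 mm wide; open, the fingers measure 128 mm over their backs; the gripper's body (75 mm by 188 mm) begins 65 mm behind the grasp point.
Start: joints at [-1.481, 0.259, 1.535, -0, 1.348, -0.203], TCP at [158.77, -526.59, 218.653] pointing down, gripper open.
Joint ranges: [-3.14, 3.14], [-0.91, 2.08], [0.19, 2.58], [-1.22, 4.36], [0.22, 2.71], [-3.12, 3.12]. Speed limits (rad/s): [2.57, 2.57, 3.14, 3.14, 3.14, 3.14].

## Interface

Orientations are given as [roll, pitch, yaw] about the fixed x, y, z axes, in that order (R = Rz(yaw) Ry(pitch) Rx(roll)).
In Python, from workcell import * gives the robot as it stands. Calls block until the motion is done:
- move_pose(position, orientation): joint-space move of the TCP to a pose.
- move_l(position, vel=150, rotation=None, force_limit=None): straight line of the TCP; rotation=None keeps the orientation; vel is the mean speed in mm/s. With force_limit (N) it stops when the force on the tool has changed by that much, and returns True; else False.
- move_joints(angles): joint-space move.
- ungrasp() and close_gripper(strength=None): open the fingers fully, or close them until they stop; strength is the grip in N (None keeps the last).
- pause(seconds).
- inverse_kinematics(position, orientation): joint angles nearest the present ones, or None.
- sense(): the state.
- camera(name): name is "scene" or "top"; returns a dict with "color" (480x640x3 uint8, red, green, blue), "intrinsics" (3x3 intrinsics, pixels), "R" (3x3) and "t" (3): a world point X has camera coordinates R X + t. Camera axes: x right, y down, z forward; pixel columns grow to the right and rows downward; lengths in mm; the calibration is good to about 2 mm. A picture is of the moment at which its call begins. There is no depth.
A pose or a line that the arm cannot do raises Unreachable and nothing moves.
- sign_off(): hands the job in; it is judged then, once.
The state is a dict: "time_s": time; "joint_positions": joint angles; "dq": joint speeds; "joint_efforts": joint torques, N m; "tool_pos": TCP position; "ee_rot": TCP orientation; "ft_force": force on the tool from outside, world axes, zero at the start; "moment": the same for the moment, N m; "finger_gap": finger opening in mm; "grasp_force": force on a finger pad.
Only numpy, scipy, OpenCV 4.12 (cv2) and the standard library are available. Lean on these libraries where they do the work, as an engineer would, in place of code of your own. Each camera call takes 0.05 s, during which the arm holds its last target. There are 200 camera calls.

## Task

Take the masher out of the glass dish and hang it by its eye on the hook of the utensil stand, then put the lid on the dish: tuck its edge under the steel strap, feel for the rim and lower the lid until it sits fully home and level on the rim. Handle the glass gently - no hard knocks or heavy pressing - and do not disturb the other things on the worktop.

Things in the scene. Friction and masses are not known exactly. Their poses are not given: they have to be found in the camera images.
- carrier: Fixed round dark wooden board, 224 mm across, 20 thick, with a rigid steel strap on its -x side. A greenish glass dish stands on it (inner floor 26 mm, rim 85 mm above the worktop; ears at +y and -y, 8 mm below the rim). The dish is NOT measured: its axis may lie up to 8 mm either way along x from the board's, none along y; it resists pushing. Origin: board's underside, on its axis, z up.
- rim_level (a point): Point on the carrier's axis at the height of the dish's rim, axes as the carrier; the true centre of the dish's mouth lies up to 8 mm from it, either way along x. The rim is 170 mm across outside, 160 mm inside (wall 5 mm).
- strap_edge (a point): Middle of the steel strap's inner edge, on its underside: 70 mm from the carrier's axis towards its -x, 12 mm above rim height. The strap, 60 mm wide (along y) and 4 thick, reaches from here outward over the dish's rim to its upright, whose inner face is 101 mm (outer 105) from the carrier's axis. Axes as the carrier.
- lid: Loose round clear glass lid, about 0.4 kg: disc 172 mm across, 5 thick; under it a collar 156 mm across (151 at its bottom), 12 deep, that drops inside the rim; on top a black bar handle. Origin: centre of the collar's underside, z up; disc's underside 12 mm, disc's top 17 mm above it. Lies flat at the start. Seated, the disc rests on the rim, the origin 12 mm below rim height.
- lid_handle (a point): Point to grip in the lid's black bar handle, on the lid's axis, 37 mm above the lid's origin, 20 mm above the disc's top, 12 mm below the handle's top. The bar is 16 mm thick (along x), 60 mm long (along y), 32 tall. Axes as the lid.
- masher: Potato masher, about 0.18 kg, standing upright in the dish at the start: steel disc foot 66 mm across, 8 thick; steel stem 10 thick; red grip 14 mm (along x) by 38 mm (along y), from 92 to 150 mm above the origin; on top a wire eye. Origin: centre of the foot's underside; z up along the stem.
- masher_grip (a point): Point in the red grip on the masher's axis, 130 mm above its origin; axes as the masher.
- masher_eye (a point): Centre of the eye, 163 mm above the masher's origin: a wire ring of 26 mm clear opening, 38 mm across outside, wire 6 thick; one looks through it along the masher's x axis.
- hook_seat (a point): Where the eye should hang on the hook: on the axis of a level brass bar 7 mm thick, 235 mm above the worktop, 55 mm from the post of a fixed utensil stand (post 12 thick, 250 tall; dark round base 90 across). The bar runs 78 mm from the post along this point's -x to a small upturned tip. x: from tip to post, z up. A hanging eye's centre is 9.5 mm lower.
- hook_tip (a point): End of the hook's upturned tip, 33 mm from hook_seat along its -x, 7 mm above the bar's axis (top of the metal 10.5 mm above that axis).
- salt: Bystander: small glass salt shaker, 38 mm across, 65 tall; origin: centre of its underside.
- ramekin: Bystander: white ramekin, 72 mm across, 42 tall; origin: centre of its underside.
- mill: Bystander: dark wooden pepper mill, 54 mm across, 160 tall; origin: centre of its underside.
- spices: Bystander: yellow spice jar with green cap, 52 mm across, 95 tall; origin: centre of its underside.
- mug: Bystander: blue mug, 76 mm across, 90 tall; origin: centre of its underside.
Mind the look-alikes: they are no part of the job. Of the things like the masher, leave any that is green, turquoise or yellow; of the rest the larger one is meant.

How it is judged:
By the outcome, as a careful person would: the job done as asked, in the order asked, and still so for the second after the job is handed in, with the robot touching nothing.
It also fails if it takes over 66 s, if anything falls off the work surface, if the arm or the gripper's body presses on something with over 40 N, if the wrist force passes 120 N, or if a joint passes its speed limit or range.

## Working session

There is one attempt and no reset: what is moved stays moved. The work goes in short steps, each a Python script; the robot and the scene stay as the last script left them, time stands still between calls to the robot, and variables do not carry over. Pictures are saved under pics/ and viewed, at most 10 in all, crops included, and the job is handed in when it is done.

```bash
mkdir -p pics; ls; python3 - <<'E'
from workcell import *
import cv2,numpy as np
for n in("scene","top"):
    c=camera(n); cv2.imwrite(f"pics/{n}0.png",c["color"][:,:,::-1]); np.savez(f"{n}0.npz",**c)
    print(n,c["intrinsics"].tolist(),(-c["R"].T@c["t"]).round(),c["R"].round(3).tolist())
s=sense();print(s)
E
```

```text
pics
scene [[593.3591559123076, 0.0, 318.239458807672], [0.0, 593.3591559123076, 240.19979193603413], [0.0, 0.0, 1.0]] [1330.  505. 1053.] [[-0.513, 0.858, -0.018], [0.589, 0.336, -0.735], [-0.625, -0.388, -0.678]]
top [[596.2919761074955, 0.0, 323.6317766938769], [0.0, 596.2919761074955, 251.26044828225852], [0.0, 0.0, 1.0]] [ 202.   11. 1611.] [[-0.056, -0.998, 0.002], [-0.976, 0.054, -0.211], [0.21, -0.014, -0.978]]
{'time_s': 0.1, 'joint_positions': array([-1.48077922e+00,  2.59262191e-01,  1.53596397e+00, -7.36069896e-07,
        1.34800088e+00, -2.02788950e-01]), 'dq': array([-0.00022365, -0.00050105, -0.00309433,  0.00079984,  0.00055942,
       -0.0015505 ]), 'joint_efforts': array([ 2.90013479e-03, -4.38206720e+01, -2.84643370e+01,  7.22267339e-02,
        3.61327711e-02, -5.27130680e-05]), 'tool_pos': array([ 158.73514409, -526.08499258,  217.90899024]), 'ee_rot': array([-3.13999161e+00, -3.28466642e-04,  2.92805959e-01]), 'ft_force': array([ 0.37621036,  0.21424066, -0.15506538]), 'moment': array([0.05059683, 0.01707226, 0.02326092]), 'grasp_force': 0.0, 'finger_gap': 93.29566599388265}
```

View pics/scene0.png

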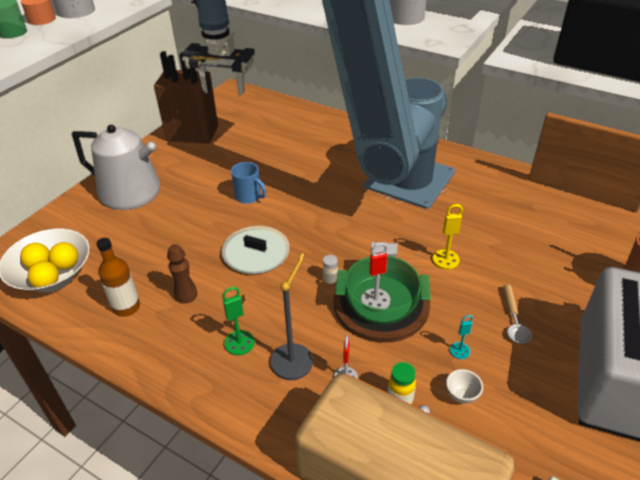

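View pics/top0.png

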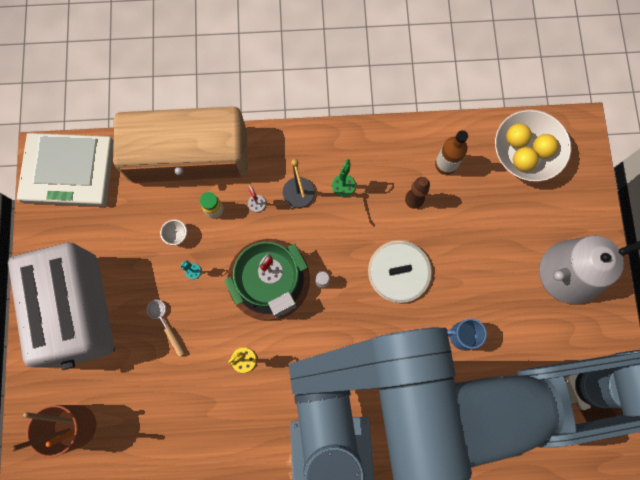

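The scene view shows the red masher in the dish at (377,280), the lid at (256,250) and the hook stand with its base at (291,361). In the top view the dish is at (268,275), the lid at (400,271) and the stand base at (299,192). The smaller red masher at top (257,200) is a decoy. I'll zoom in on the details next.

```bash
python3 - <<'E'
import cv2,numpy as np
s=cv2.imread("pics/scene0.png");t=cv2.imread("pics/top0.png")
def cr(im,u,v,w,h,W,H): return cv2.resize(im[v:v+h,u:u+w],(W,H),interpolation=cv2.INTER_CUBIC)
a=cr(s,322,230,120,105,400,350);b=cr(s,260,245,80,140,200,350);b2=cr(s,210,220,90,60,200,133)
c=cr(t,220,230,95,95,250,250);d=cr(t,270,150,60,70,214,250);e=cr(t,360,232,90,80,281,250)
im=np.zeros((600,800,3),np.uint8)
im[:350,:400]=a;im[:350,400:600]=b;im[:133,600:]=b2;im[350:,:250]=c;im[350:,250:464]=d;im[350:,464:745]=e
cv2.imwrite("pics/crop1.png",im)
E
```

```text
(no output)
```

View pics/crop1.png

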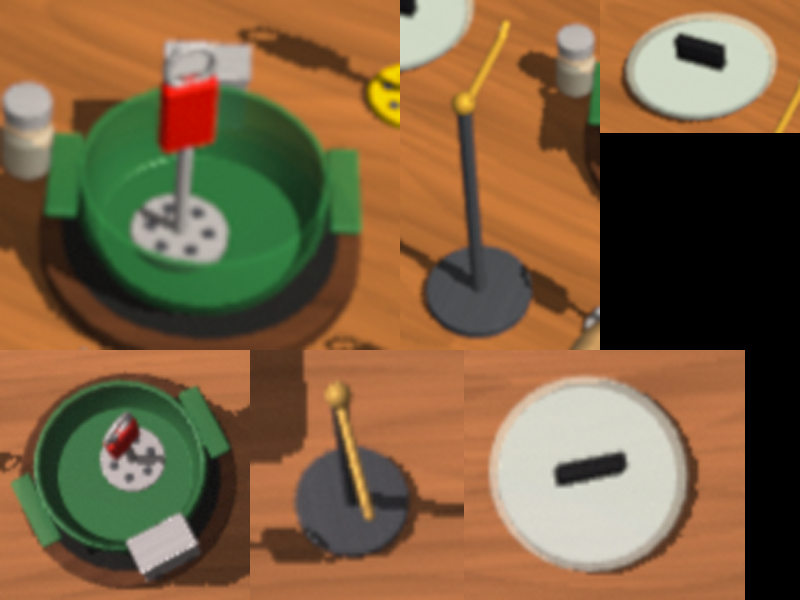

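```bash
cat > vis.py <<'E'
import cv2,numpy as np
class Cam:
    def __init__(s,c): s.im=c["color"];s.K=c["intrinsics"];s.R=c["R"];s.t=c["t"];s.hsv=cv2.cvtColor(s.im,cv2.COLOR_RGB2HSV);s.C=-s.R.T@s.t
    def ray(s,p):
        p=np.atleast_2d(np.asarray(p,float)); return np.c_[p,np.ones(len(p))]@np.linalg.inv(s.K).T@s.R
    def at(s,p,z): d=s.ray(p); return (s.C+d*((z-s.C[2])/d[:,2])[:,None])[:,:2]
    def proj(s,X): X=np.atleast_2d(X); q=(X@s.R.T+s.t)@s.K.T; return q[:,:2]/q[:,2:]
    def mask(s,lo,hi,box):
        m=cv2.inRange(s.hsv,np.array(lo),np.array(hi)); k=np.zeros_like(m); u,v,w,h=box; k[v:v+h,u:u+w]=255; return m&k
def big(m): return max(cv2.findContours(m,cv2.RETR_EXTERNAL,cv2.CHAIN_APPROX_NONE)[0],key=cv2.contourArea)[:,0,:]
def tri(a,pa,b,pb):
    da,db=a.ray(pa)[0],b.ray(pb)[0]; l=np.linalg.lstsq(np.c_[da,-db],b.C-a.C,rcond=None)[0]
    A,B=a.C+l[0]*da,b.C+l[1]*db; return (A+B)/2,np.linalg.norm(A-B)
def rect(pts):
    (c,(w,h),a)=cv2.minAreaRect(pts.astype(np.float32)); return np.round(c,1),round(w,1),round(h,1),round(a,1)
E
python3 - <<'E'
from vis import *
S=Cam(np.load("scene0.npz"));T=Cam(np.load("top0.npz"))
np.set_printoptions(precision=1,suppress=True)
# lid
for c,bx,n in((T,(360,232,80,80),'T'),(S,(215,222,80,55),'S')):
    lm=c.mask((0,0,150),(180,60,255),bx); k=cv2.convexHull(big(lm))[:,0]
    P=c.at(k,15.).astype(np.float32); print(n,'lid ell',cv2.fitEllipse(P))
    h=big(c.mask((0,0,0),(180,255,60),(385,255,35,30) if n=='T' else (238,232,35,22))); print(' handle z49',rect(c.at(h,49)),'z33',rect(c.at(h,33)))
# strap
for c,bx,n in((T,(255,280,50,45),'T'),(S,(365,238,40,25),'S')):
    m=c.mask((0,0,130),(180,45,255),bx); k=big(m); print(n,'strap',rect(c.at(k,101)),cv2.approxPolyDP(k,2,True)[:,0].tolist())
# dish rim
for c,bx,n in((T,(215,225,100,100),'T'),(S,(330,240,110,95),'S')):
    k=cv2.convexHull(big(c.mask((50,80,20),(90,255,255),bx)))[:,0]; P=c.at(k,85); print(n,'green z85',rect(P))
# red grip
for c,bx,n in((T,(250,245,40,35),'T'),(S,(365,240,30,45),'S')):
    k=big(c.mask((0,150,80),(10,255,255),bx)|c.mask((170,150,80),(180,255,255),bx)); print(n,'red',cv2.approxPolyDP(k,1.2,True)[:,0].tolist(),rect(k))
    f=big(c.mask((0,0,110),(180,50,255),(250,252,40,35) if n=='T' else (355,285,40,25))); print(' foot',cv2.minEnclosingCircle(c.at(f,34).astype(np.float32)),rect(c.at(f,34)))
# stand
for c,bx,n in((T,(275,150,45,65),'T'),(S,(265,245,50,140),'S')):
    m=c.mask((15,110,110),(30,255,255),bx); k=big(m); print(n,'brass',cv2.approxPolyDP(k,1.2,True)[:,0].tolist())
    m=c.mask((0,0,20),(180,90,90),(275,170,45,45) if n=='T' else (265,340,50,40)); k=cv2.convexHull(big(m))[:,0];print(' base z10',rect(c.at(k,10)))
E
```

```text
T lid ell ((478.5691833496094, -215.38381958007812), (165.56394958496094, 168.37811279296875), 57.88117218017578)
 handle z49 (array([ 476.3, -211.2]), 14.2, 56.5, 8.3) z33 (array([ 479.1, -213.5]), 14.4, 57.0, 8.3)
S lid ell ((481.21966552734375, -212.0847930908203), (161.17913818359375, 170.0633544921875), 170.5302734375)
 handle z49 (array([ 491.5, -201.7]), 33.3, 66.2, 8.9) z33 (array([ 478.1, -213. ]), 33.8, 67.3, 8.9)
T strap (array([399.1, 105.9]), 36.2, 59.4, 25.3) [[288, 292], [268, 302], [274, 314], [294, 303]]
S strap (array([400.3, 108.1]), 37.2, 57.3, 29.8) [[372, 243], [373, 254], [377, 251], [386, 251], [388, 254], [396, 252], [395, 244]]
T green z85 (array([482.8, 144.4]), 161.8, 206.7, 24.6)
S green z85 (array([494.2, 153.7]), 191.4, 197.2, 66.4)
T red [[270, 256], [265, 264], [261, 266], [264, 270], [268, 266], [267, 264], [271, 261]] (array([267.1, 263.1]), 5.2, 14.4, 42.0)
 foot ((494.1268005371094, 135.9666290283203), 33.393550872802734) (array([480.5, 140. ]), 66.8, 37.1, 73.3)
S red [[385, 253], [377, 256], [370, 255], [371, 275], [385, 272], [387, 258]] (array([378.5, 264. ]), 17.0, 22.0, 0.0)
 foot ((488.3339538574219, 137.53170776367188), 37.836490631103516) (array([494.2, 139.6]), 66.6, 63.6, 68.7)
T brass [[293, 159], [291, 163], [294, 166], [300, 191], [303, 197], [304, 195], [297, 167], [295, 165], [297, 161]]
 base z10 (array([718.7,  49.4]), 85.1, 86.6, 61.9)
S brass [[303, 252], [300, 253], [288, 279], [281, 283], [280, 286], [282, 290], [289, 289], [290, 283], [303, 259]]
 base z10 (array([721.6,  52.6]), 90.3, 87.7, 75.9)
```

```bash
python3 - <<'E'
from vis import *
from scipy.optimize import least_squares
S=Cam(np.load("scene0.npz"));T=Cam(np.load("top0.npz"))
np.set_printoptions(precision=1,suppress=True)
A=np.array([478.2,143.3]);th=np.radians(25.3);ex=np.array([np.cos(th),np.sin(th)]);ey=np.array([-ex[1],ex[0]])
for c,bx,n,lo,hi,flip in((T,(215,225,100,100),'T',0,50,0),(S,(330,240,110,95),'S',26,55,180)):
    k=big(c.mask((45,80,20),(95,255,255),bx)); P=c.at(k,85)-A; q=np.c_[P@ex,P@ey]
    a=np.degrees(np.arctan2(q[:,1],q[:,0])); a=(a-flip+180)%360-180; r=np.hypot(*q.T)
    s=(abs(a)>lo)&(abs(a)<hi)&(r>70); 
    f=least_squares(lambda p:np.hypot(q[s,0]-p[0],q[s,1]-p[1])-85,[0,0],loss='soft_l1'); print(n,'dish centre in carrier',f.x,s.sum(),abs(f.fun).mean())
    for l in (75,90,105): pass
    # ears: outer extents along y
    e=np.c_[(c.at(k,77)-A)@ex,(c.at(k,77)-A)@ey]; print(' ears y',e[:,1].min(),e[:,1].max())
    # board
for c,bx,n in((T,(210,222,110,110),'T'),):
    m=c.mask((0,60,20),(14,255,120),bx); k=cv2.convexHull(big(m))[:,0]; P=c.at(k,20); print('board',cv2.fitEllipse(P.astype(np.float32)))
print('grip S low corners',S.at([[371,275],[385,272]],118)); print('grip T top edges',T.at([[270,256],[261,266],[264,270],[271,261]],176))
print('strap T corners',T.at([[288,292],[268,302],[274,314],[294,303]],101))
print('knob',tri(S,(285.5,286),T,(294.2,162.5)),'tip',tri(S,(302.5,254),T,(303.2,196.3)))
for c,p in((S,(302.5,254)),(T,(303.2,196.3))): print('tip z244',c.at(p,243))
for c,p in((S,(285.5,286)),(T,(294.2,162.5))): print('knob z250',c.at(p,248))
print('eye',tri(S,(378.5,249),T,(270,255)))
# bar line on top view at z235
m=T.mask((15,110,110),(30,255,255),(275,168,45,22));v,u=np.nonzero(m);P=T.at(np.c_[u,v],235);print('bar T',cv2.fitLine(P.astype(np.float32),2,0,.01,.01).ravel())
m=S.mask((15,110,110),(30,255,255),(287,260,20,18));v,u=np.nonzero(m);P=S.at(np.c_[u,v],235);print('bar S',cv2.fitLine(P.astype(np.float32),2,0,.01,.01).ravel())
m=big(S.mask((0,0,0),(180,255,60),(238,232,35,22)));print('handle tri',tri(S,m.mean(0),T,big(T.mask((0,0,0),(180,255,60),(385,255,35,30))).mean(0)))
E
```

```text
T dish centre in carrier [0.4 0. ] 52 0.590728000299483
 ears y -104.83487971334276 103.30750021782568
S dish centre in carrier [ 8.3 -0.5] 30 0.8887601240207265
 ears y -103.68292304154095 103.43950110737553
board ((458.44891357421875, 96.49785614013672), (201.10723876953125, 302.3780822753906), 1.2717595100402832)
grip S low corners [[506.7 127.8]
 [483.3 150.2]]
grip T top edges [[505.8 123.1]
 [482.1 146. ]
 [471.7 139.1]
 [493.2 121.1]]
strap T corners [[425.4  86.6]
 [402.6 138.5]
 [371.2 124.4]
 [396.4  72.6]]
knob (array([720. ,  51.6, 241.1]), np.float64(1.640080612376004)) tip (array([632.7,  34.2, 242.6]), np.float64(2.2447509568400448))
tip z244 [[632.6  35.5]]
tip z244 [[633.1  33.2]]
knob z250 [[724.9  56.2]]
knob z250 [[717.8  50.6]]
eye (array([501.2, 129.5, 193.6]), np.float64(17.043963289944575))
bar T [  1.    0.2 681.6  43.1]
bar S [  1.    0.2 666.9  40.7]
handle tri (array([ 478.8, -213.1,   33.1]), np.float64(1.7525518014353247))
```

The dish centre comes out about +4 mm along x from the board's axis, to be confirmed by feel. The masher axis is at about (494,138) with yaw 47°. The hook bar points along 11°, and the seat is near (665.6,40.6). I'll start with the masher.

```bash
cat > arm.py <<'E'
from workcell import *
import numpy as np,cv2
from scipy.spatial.transform import Rotation as Ro
from vis import *
def down(deg): return [np.pi,0,np.radians(deg)]
def st(tag=''):
    s=sense();print(tag,'t%.1f'%s["time_s"],s["tool_pos"].round(1),s["ee_rot"].round(3),'F',s["ft_force"].round(1),'M',s["moment"].round(2),'gap %.1f gf %.1f'%(s["finger_gap"],s["grasp_force"]));return s
def snap(n,k):
    c=camera(n);np.savez(f"{n}{k}.npz",**c);return Cam(c)
E
python3 - <<'E'
from arm import *
move_pose([494,138,260],down(47)); st()
move_l([494,138,137],vel=120,force_limit=8); st()
close_gripper(25); st('grip')
move_l([494,138,157],vel=80); st()
move_l([494,138,245],vel=150); st('lift')
d=np.array([np.cos(np.radians(11)),np.sin(np.radians(11)),0]); tip=np.array([632.8,34.3,0]); p=tip-40*d
move_pose([p[0],p[1],245],down(11)); move_l([p[0],p[1],186.5],vel=100); st('pre')
S=snap("scene",1);T=snap("top",1)
im=np.hstack([cv2.resize(S.im[200:350,240:373],(400,451)),cv2.resize(T.im[120:270,240:373],(400,451))])
cv2.imwrite("pics/pre.png",im[:,:,::-1])
E
```

```text
t2.7 [494.3 137.2 259.9] [3.141 0.    0.819] F [-0.2 -0.7  0.2] M [ 0.01 -0.06  0.03] gap 92.9 gf 0.0
 t3.9 [494.6 138.  137.7] [ 3.141e+00 -1.000e-03  8.200e-01] F [ 0.6  0.2 -0.3] M [-0.04 -0.02 -0.01] gap 93.6 gf 0.0
grip t4.8 [494.  138.  136.9] [-3.142  0.     0.82 ] F [ 0.1 -0.7 -0.1] M [-0.06 -0.1   0.07] gap 37.9 gf 25.0
 t5.2 [494.2 138.  157.3] [ 3.141e+00 -1.000e-03  8.200e-01] F [ 0.6 -1.2 -2.2] M [-0.04 -0.04  0.04] gap 37.9 gf 25.0
lift t5.9 [493.3 138.  243.9] [-3.14e+00  1.00e-03  8.20e-01] F [-0.9  0.3 -2. ] M [-0.03  0.03  0.  ] gap 38.1 gf 25.0
pre t7.3 [593.8  27.  187.2] [ 3.141e+00 -1.000e-03  1.930e-01] F [-0.2 -0.3 -2.2] M [0.01 0.04 0.01] gap 37.9 gf 25.0
```

View pics/pre.png

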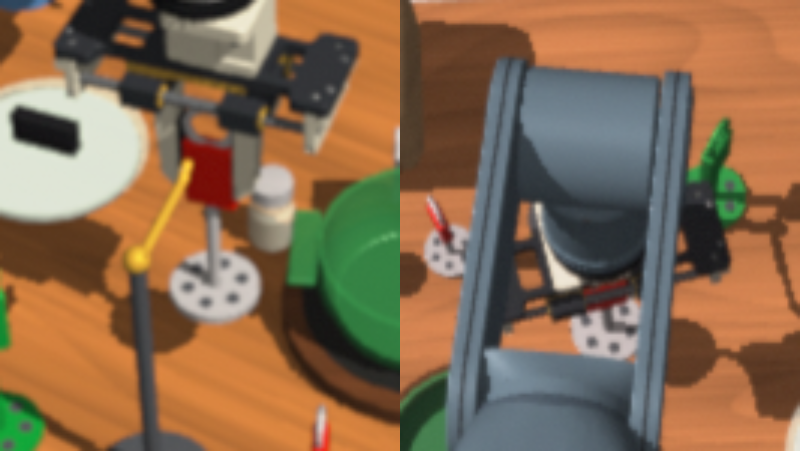

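The picture shows the masher gripped across its 38 mm width, the wide face toward the hook and the eye between the fingers at crop (208,125). I'll check the eye against its expected position, insert it along the bar with a force guard, and lower it.

```bash
python3 - <<'E'
from arm import *
S=Cam(np.load("scene1.npz"))
print('eye expected',S.proj([593.8,27,239.2]),'grip',S.proj([593.8,27,206]))
d=np.array([np.cos(np.radians(11)),np.sin(np.radians(11)),0]); seat=np.array([665.6,40.6,0])
hit=move_l(list(seat[:2])+[186.5],vel=60,force_limit=4); st('in %s'%hit)
if not hit:
    hit=move_l(list(seat[:2])+[172],vel=20,force_limit=1.5); st('low %s'%hit)
S=snap("scene",2)
cv2.imwrite("pics/hang.png",cv2.resize(S.im[200:380,230:400],(680,600)[:2])[:,:,::-1])
E
```

```text
eye expected [[309.19621739 242.30656203]] grip [[309.65383215 254.14050274]]
in False t8.8 [665.3  40.5 186.6] [3.142 0.    0.192] F [-0.9 -0.2 -1.9] M [ 0.04 -0.01 -0.02] gap 38.4 gf 25.0
low True t9.4 [665.4  40.6 173.1] [-3.141e+00  1.000e-03  1.920e-01] F [ 1.1 -0.1  5.6] M [ 0.01 -0.06 -0.02] gap 37.9 gf 25.0
```

View pics/hang.png

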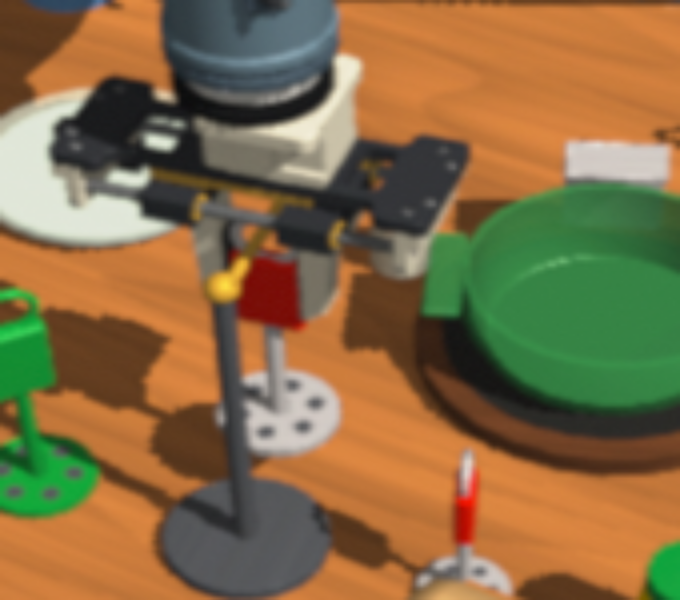

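The picture shows the bar threaded through the eye. Contact came at z 173.1 against 173.5 expected. I'll release, retreat and grip the lid.

```bash
python3 - <<'E'
from arm import *
ungrasp(); pause(0.3); st('open')
move_l([665.4,40.6,300],vel=120); st('up')
move_pose([479.3,-213.3,140],down(-81.7)); st()
S=snap("scene",3)
hit=move_l([479.3,-213.3,21],vel=100,force_limit=6); st('at lid %s'%hit)
close_gripper(45); st('grip')
cv2.imwrite("pics/hung.png",cv2.resize(S.im[200:380,230:470],(800,600))[:,:,::-1])
E
```

```text
open t10.8 [664.6  40.7 171.9] [-3.141e+00  3.000e-03  1.920e-01] F [ 0.2 -0.8  0.1] M [ 0.07 -0.03  0.03] gap 92.7 gf 0.0
up t12.0 [665.   40.6 298.9] [-3.14   0.005  0.192] F [ 0.2 -0.  -0. ] M [ 0.01 -0.    0.01] gap 93.3 gf 0.0
 t13.3 [ 480.1 -213.3  140.5] [-3.141e+00 -1.000e-03 -1.424e+00] F [ 0.4 -1.  -0.1] M [0.11 0.   0.01] gap 92.6 gf 0.0
at lid False t14.7 [ 479.7 -213.6   21.6] [-3.141e+00 -1.000e-03 -1.426e+00] F [ 0.6 -0.3 -0.5] M [ 0.11 -0.04  0.  ] gap 92.9 gf 0.0
grip t15.9 [ 479.1 -213.3   21. ] [ 3.141  0.    -1.426] F [-1.4  0.6  1.3] M [0.08 0.09 0.04] gap 15.7 gf 45.0
```

View pics/hung.png

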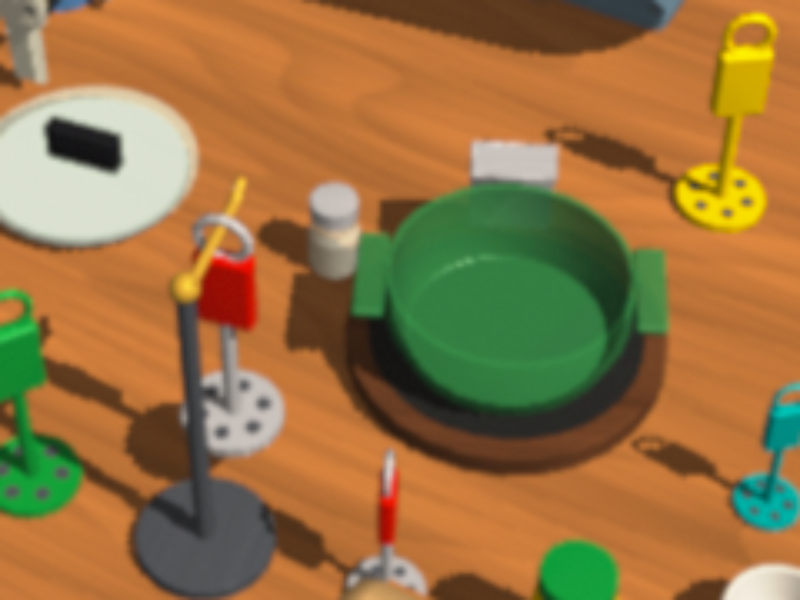

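The picture shows the masher hanging free on the hook with everything else undisturbed. The strap is now unobstructed at crop (515,160), so I'll refine the carrier pose from it and lift the lid.

```bash
python3 - <<'E'
from arm import *
np.set_printoptions(precision=1,suppress=True)
S=Cam(np.load("scene3.npz"))
k=big(S.mask((0,0,130),(180,45,255),(365,238,40,25))); P=cv2.approxPolyDP(k,1.5,True)[:,0]
print('strap S',P.tolist(),rect(S.at(k,101)),'\n',S.at(P,101))
st(); move_l([479.3,-213.3,60],vel=50); move_l([479.3,-213.3,220],vel=150); pause(.3); st('lifted')
S=snap("scene",4);T=snap("top",4)
for c,n in((S,'S'),(T,'T')):
    k=big(c.mask((45,80,20),(95,255,255),(215,225,100,100) if n=='T' else (330,240,110,95)))
    print(n,'ears',rect(c.at(k,80)))
im=np.hstack([cv2.resize(S.im[150:300,180:313],(400,451)),cv2.resize(T.im[200:350,300:433],(400,451))]);cv2.imwrite("pics/lifted.png",im[:,:,::-1])
E
```

```text
strap S [[372, 243], [372, 253], [385, 253], [394, 256], [396, 252], [395, 244]] (array([402.2, 108.2]), 40.7, 57.5, 22.1) 
 [[397.6  75.3]
 [427.8  90.8]
 [412.9 116.7]
 [411.6 139. ]
 [397.3 137.3]
 [374.  123.6]]
 t15.9 [ 479.1 -213.3   21. ] [ 3.1  0.  -1.4] F [-1.4  0.6  1.3] M [0.1 0.1 0. ] gap 15.7 gf 45.0
lifted t18.4 [ 479.1 -213.2  219.5] [ 3.1  0.  -1.4] F [-0.6  0.1 -3.3] M [ 0.1 -0.1  0. ] gap 15.7 gf 45.0
S ears (array([488.6, 151.5]), 193.3, 200.3, 66.4)
T ears (array([484.3, 145.1]), 163.5, 207.4, 24.6)
```

View pics/lifted.png

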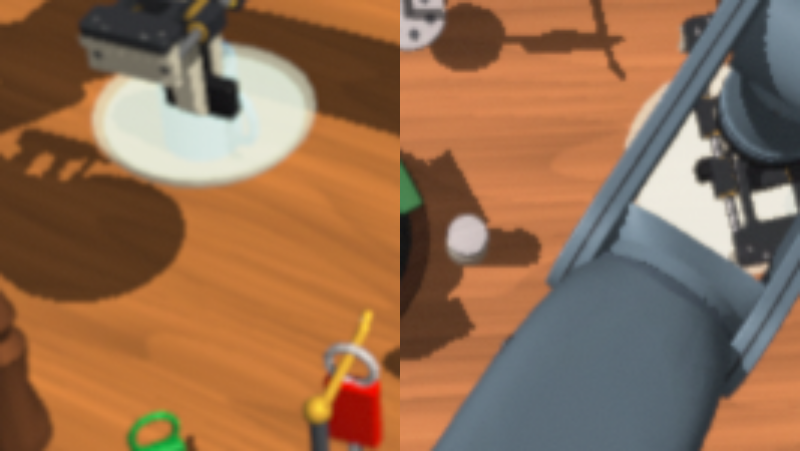

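The picture shows the lid held level. Next I'll tilt it, tuck it under the strap and feel for the rim.

```bash
cat >> arm.py <<'E'
A=np.array([478.7,143.4]);YAW=np.radians(25.2)
C=Ro.from_euler('z',YAW)
def lidpose(xe,ze,th,y=0):
    """TCP pose for lid whose -x lower disc edge is at (xe,y) in the carrier, height ze, tilted th deg (+x side up)"""
    Rl=C*Ro.from_euler('y',-th,degrees=True)
    o=np.r_[A,0]+C.apply([xe,y,ze])-Rl.apply([-86,0,12])
    return (o+Rl.apply([0,0,21])).tolist(),(Rl*Ro.from_euler('z',-90,degrees=True)*Ro.from_euler('x',180,degrees=True)).as_euler('xyz').tolist()
def xe_now(s,th):
    """inverse: carrier-frame (xe,y,ze) of the edge"""
    Rl=C*Ro.from_euler('y',-th,degrees=True); p=s["tool_pos"]-Rl.apply([0,0,21])+Rl.apply([-86,0,12])-np.r_[A,0]
    return C.inv().apply(p).round(2)
E
python3 - <<'E'
from arm import *
p,r=lidpose(-60,150,8); print(p,r)
move_pose(p,r); s=st('above')
p,r=lidpose(-60,110,8); move_l(p,vel=80,rotation=r)
p,r=lidpose(-60,88,8); h=move_l(p,vel=25,rotation=r,force_limit=3); s=st('down %s'%h); print(xe_now(s,8))
if not h:
    p,r=lidpose(-98,88,8); h=move_l(p,vel=15,rotation=r,force_limit=3); s=st('slid %s'%h); print(xe_now(s,8))
S=snap("scene",5); cv2.imwrite("pics/tuck.png",cv2.resize(S.im[190:350,310:470],(600,600))[:,:,::-1])
E
```

```text
[500.3348636215167, 153.5805940491841, 170.88129930123975] [-3.0019663134302466, 2.220446049250313e-16, -1.1309733552923256]
above t19.8 [501.  152.7 171.2] [-3.002e+00 -1.000e-03 -1.132e+00] F [ 0.6 -0.5 -3.4] M [ 0.02  0.11 -0.02] gap 15.7 gf 45.0
down False t21.5 [500.5 153.6 109. ] [-3.002 -0.    -1.131] F [ 0.1  0.8 -3.3] M [0.05 0.12 0.02] gap 15.5 gf 45.0
[-5.984e+01 -7.000e-02  8.815e+01]
slid True t23.1 [478.4 143.2 108.9] [-3.    -0.    -1.132] F [ 2.6  1.2 -2. ] M [ 0.27 -0.39 -0.03] gap 15.6 gf 45.0
[-84.29  -0.1   87.98]
```

View pics/tuck.png

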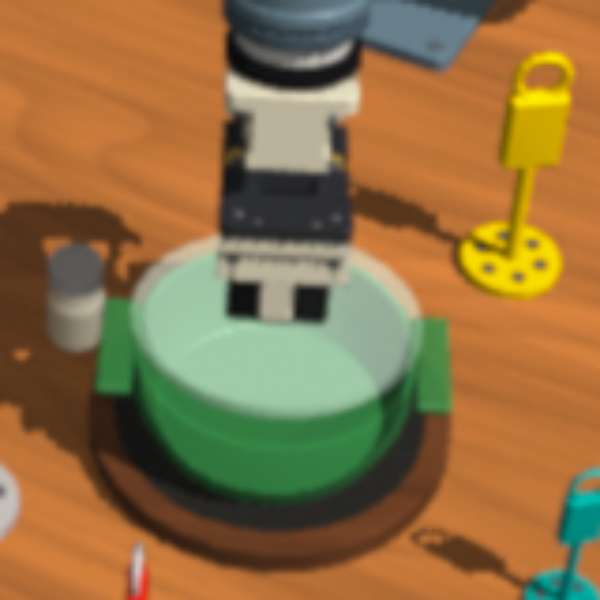

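The collar met the −x inner wall at xe = −84.3, which puts the dish at about +4.6 mm, agreeing with vision. The picture shows the lid tucked and tilted at crop (275,330), clear of the ears. I'll back off, level it and lower it until it seats.

```bash
python3 - <<'E'
from arm import *
p,r=lidpose(-82,88,8); move_l(p,vel=10,rotation=r); s=st('back'); print(xe_now(s,8))
for th,xe in((4,-81.7),(0,-81.4)):
    p,r=lidpose(xe,88,th); h=move_l(p,vel=10,rotation=r,force_limit=6); s=st('lev%d %s'%(th,h)); print(xe_now(s,th))
    if h: break
else:
    p,r=lidpose(-81.4,83.5,0); h=move_l(p,vel=5,rotation=r,force_limit=4); s=st('low %s'%h); print(xe_now(s,0))
E
```

```text
back t23.7 [479.7 144.2 108.3] [-3.004e+00  1.000e-03 -1.131e+00] F [ 0.5  0.2 -3.3] M [0.02 0.17 0.05] gap 15.7 gf 45.0
[-82.71   0.31  87.42]
lev4 False t24.4 [481.7 144.9 102.8] [-3.072  0.    -1.131] F [-0.3  0.7 -3.2] M [0.11 0.02 0.02] gap 15.8 gf 45.0
[-81.76   0.11  87.86]
lev0 True t24.9 [481.1 144.8  98.6] [-3.118e+00  1.000e-03 -1.131e+00] F [ 0.1 -2.  -3. ] M [-0.21 -0.04 -0.07] gap 15.7 gf 45.0
[-83.28   0.26  89.61]
```

```bash
python3 - <<'E'
from arm import *
s=st(); th=(np.pi-abs(s["ee_rot"][0]))*57.3; print(th,xe_now(s,th)); f=C.inv().apply(s["ft_force"]);m=C.inv().apply(s["moment"]);print('carrier F',f.round(1),'M',m.round(2))
pause(.2);s=st();print(C.inv().apply(s["ft_force"]).round(1),C.inv().apply(s["moment"]).round(2))
E
```

```text
t24.9 [481.1 144.8  98.6] [-3.118e+00  1.000e-03 -1.131e+00] F [ 0.1 -2.  -3. ] M [-0.21 -0.04 -0.07] gap 15.7 gf 45.0
1.3694589963197843 [-83.04   0.26  87.55]
carrier F [-0.7 -1.8 -3. ] M [-0.2   0.05 -0.07]
 t25.1 [480.7 144.6  98.4] [-3.117e+00  1.000e-03 -1.131e+00] F [ 1.4 -0.9 -2.7] M [-0.19 -0.33 -0.02] gap 15.9 gf 45.0
[ 0.9 -1.5 -2.7] [-0.31 -0.22 -0.02]
```

Contact pushes the lid toward −y, so it sits a little too far to +y. I'll feel both y walls to centre it.

```bash
python3 - <<'E'
from arm import *
def info(t,th=0): s=st(t); print('  ',xe_now(s,th),C.inv().apply(s["ft_force"]).round(1),C.inv().apply(s["moment"]).round(2)); return xe_now(s,th)
p,r=lidpose(-81.6,88,1.4,-1.5); move_l(p,vel=10,rotation=r); info('shift',1.4)
p,r=lidpose(-81.4,87.5,0,-1.5); h=move_l(p,vel=8,rotation=r,force_limit=6); info('level %s'%h)
if not h:
    ys=[]
    for y in(-7,4):
        p,r=lidpose(-81.4,87.5,0,y); h=move_l(p,vel=8,rotation=r,force_limit=3); ys.append(info('y%d %s'%(y,h))[1])
    y=np.mean(ys); print('y centre',y)
    p,r=lidpose(-81.4,87.5,0,y); move_l(p,vel=8,rotation=r); info('centred')
E
```

```text
shift t25.5 [481.3 144.3  98.5] [-3.120e+00  2.000e-03 -1.131e+00] F [-4.6  1.4 -1.2] M [ 0.48  0.84 -0.05] gap 15.9 gf 45.0
   [-83.06  -0.28  87.43] [-3.6  3.2 -1.2] [ 0.79  0.55 -0.05]
level False t26.0 [481.5 144.5  96.1] [ 3.138e+00  2.000e-03 -1.131e+00] F [-5.3  2.3  0.5] M [ 0.42  0.96 -0.  ] gap 15.6 gf 45.0
   [-83.04  -0.19  87.12] [-3.8  4.4  0.5] [ 0.79  0.69 -0.  ]
y-7 True t26.3 [481.1 144.6  95.6] [ 3.138  0.004 -1.131] F [ 1.4  0.6 -1.2] M [ 0.31 -0.25 -0.01] gap 15.6 gf 45.0
   [-8.334e+01  3.000e-02  8.665e+01] [ 1.6 -0.1 -1.2] [ 0.18 -0.36 -0.01]
y4 True t26.6 [481.1 144.6  95. ] [ 3.137e+00  2.000e-03 -1.131e+00] F [ 2.4 -0.1 -1.4] M [ 0.02 -0.31 -0.01] gap 15.9 gf 45.0
   [-83.3    0.1   86.02] [ 2.1 -1.1 -1.4] [-0.12 -0.29 -0.01]
y centre 0.065
centred t27.1 [481.3 144.9  95.6] [ 3.138e+00  1.000e-03 -1.131e+00] F [-2.4 -4.7 -7.5] M [-0.87  0.63  0.06] gap 15.7 gf 45.0
   [-83.02   0.27  86.6 ] [-4.2 -3.2 -7.5] [-0.52  0.94  0.06]
```

The forces show the collar is centred near xe = −83.2, y = 0. I'll lower it there.

```bash
python3 - <<'E'
from arm import *
def info(t,th=0): s=st(t); print('  ',xe_now(s,th),C.inv().apply(s["ft_force"]).round(1),C.inv().apply(s["moment"]).round(2)); return xe_now(s,th)
p,r=lidpose(-83.2,86.5,0,0.1); move_l(p,vel=8,rotation=r); pause(.2); info('relax')
p,r=lidpose(-83.2,83.5,0,0.1); h=move_l(p,vel=4,rotation=r,force_limit=5); pause(.1); info('low %s'%h)
S=snap("scene",6); cv2.imwrite("pics/seat.png",cv2.resize(S.im[190:350,310:470],(600,600))[:,:,::-1])
E
```

```text
relax t27.7 [481.2 144.8  95.5] [-3.142  0.    -1.131] F [-2.3 -2.7 -4.7] M [-0.48  0.44  0.02] gap 15.7 gf 45.0
   [-83.16   0.2   86.54] [-3.2 -1.5 -4.7] [-0.25  0.61  0.02]
low True t28.2 [480.9 144.6  94.4] [ 3.141  0.    -1.131] F [5.5 2.  0.2] M [ 0.35 -0.78 -0.03] gap 15.3 gf 45.0
   [-83.47   0.1   85.37] [ 5.8 -0.5  0.2] [-0.02 -0.86 -0.03]
```

View pics/seat.png

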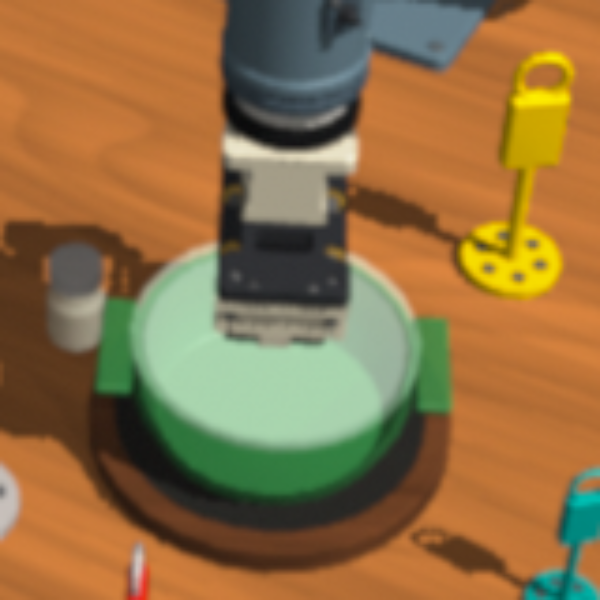

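The picture shows the lid level over the dish at crop (275,345). The height, ze about 85.4, means it is at or near the rim. I'll make one more gentle press to confirm.

```bash
python3 - <<'E'
from arm import *
def info(t,th=0): s=st(t); print('  ',xe_now(s,th),C.inv().apply(s["ft_force"]).round(1),C.inv().apply(s["moment"]).round(2)); return xe_now(s,th)
p,r=lidpose(-83.3,85.4,0,0.1); move_l(p,vel=8,rotation=r); pause(.2); info('relax')
for ze in (85.0,84.6,84.2):
    p,r=lidpose(-83.3,ze,0,0.1); h=move_l(p,vel=4,rotation=r,force_limit=8); pause(.2); x=info('low %s'%h)
    if C.inv().apply(sense()["ft_force"])[2]>5: break
E
```

```text
relax t28.9 [481.  144.6  94.3] [ 3.141  0.    -1.131] F [ 3.1  0.1 -1.5] M [ 0.2  -0.43 -0.06] gap 15.6 gf 45.0
   [-83.4    0.12  85.3 ] [ 2.9 -1.2 -1.5] [ 0.   -0.47 -0.06]
low False t29.4 [481.  144.6  94. ] [ 3.141 -0.    -1.131] F [ 1.8 -0.5  0.4] M [ 0.11 -0.36  0.01] gap 15.7 gf 45.0
   [-83.37   0.09  85.01] [ 1.4 -1.2  0.4] [-0.05 -0.37  0.01]
low False t29.9 [481.  144.6  94. ] [-3.142 -0.    -1.131] F [0.  0.4 5.7] M [ 0.09  0.06 -0.04] gap 15.7 gf 45.0
   [-83.36   0.1   85.  ] [0.2 0.3 5.7] [ 0.11  0.02 -0.04]
```

Firm, symmetric contact at exactly 85.0 mm with near-zero moments, so the lid is home. I'll release and check.

```bash
python3 - <<'E'
from arm import *
ungrasp(); pause(.2); s=st('open'); p=s["tool_pos"]
move_l([p[0],p[1],250],vel=100); move_pose([300,-300,300],down(-60)); pause(.5); st('away')
S=snap("scene",7);T=snap("top",7)
im=np.hstack([cv2.resize(S.im[200:380,240:480],(480,360)),cv2.resize(T.im[150:330,200:360],(320,360))]);cv2.imwrite("pics/end.png",im[:,:,::-1])
E
```

```text
open t31.3 [481.1 144.6  93.6] [ 3.142 -0.    -1.131] F [0.2 0.7 0.5] M [ 0.13  0.   -0.02] gap 93.2 gf 0.0
away t35.3 [ 300.1 -299.9  300. ] [-3.142  0.    -1.047] F [-1.2 -0.5 -0.4] M [0.12 0.01 0.06] gap 93.1 gf 0.0
```

View pics/end.png

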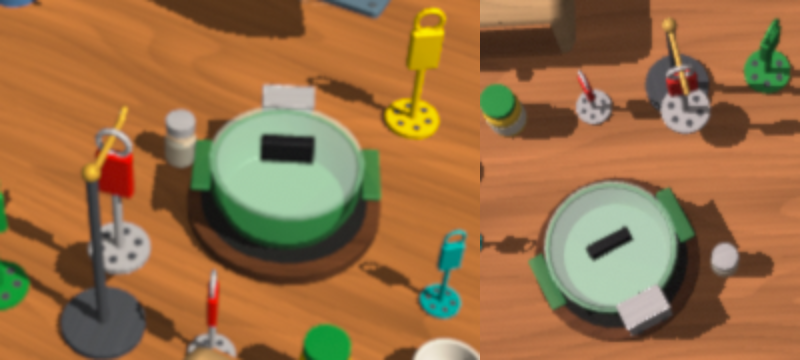

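The picture shows the lid level on the dish at (288,160), its edge under the strap. The masher hangs on the hook at (117,150), and the bystanders have not moved.

```bash
python3 -c "
from workcell import *
print(sign_off())"
```

```text
the job is handed in; nothing more can be done
None
```

The masher hangs by its eye on the hook and the lid sits level on the dish rim under the strap; the job was handed in at about 35 s, and the verdict was not reported back.

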